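# Lock the work-rest post onto the bench anchor

### The job

Mount the square-tube post on the bench anchor: set its keyhole foot down flat over the two screw heads, then slide it along until the screw necks are fully home in the narrow slots and the brass spring catch has sprung up behind the foot, and let go. Do it gently and slowly, by feel, without knocking or forcing it (never more than 60 N between post and anchor, not even for an instant), and do not disturb the other things on the bench.

Things in the scene. Friction and masses are not known exactly. Their poses are not given: they have to be found in the camera images.
- post: Loose bare-steel post, 0.35 to 0.6 kg, flat on the bench: upright square tube, 28 x 28 mm, top at 65 mm, welded on the middle of a foot plate 150 mm long (x) x 56 wide (y) x 5 thick. Origin: centre of the foot's underside; z up. Two keyholes on its centre line, 80 mm apart: round holes 20 mm across, each with a slot 11 mm wide running to -x. Pinch the tube from above. Friction 0.5 to 0.7.
- post_hole_front (a point): Centre of the front round hole of the foot, at its underside: post frame x = +53 mm, y = 0 (the rear hole is at x = -27 mm). A screw neck bottoms in its slot when its centre is 22 mm to the -x side of its hole's centre, so at x = +31 and -49 mm. Under the heads the foot has 3 mm of play upwards; pressed down on the bar it drags.
- anchor: Fixed bench anchor: dark base 256 x 90 x 10 mm carrying a grey bar 190 x 60 x 12 mm, flat top 22 mm above the bench. On the bar's centre line two screws 80 mm apart: necks 8 mm in diameter and 8 tall, heads 16 across and 5 thick, tops 35 mm above the bench. Origin: at bench height on the centre line; z up, x is the locking direction. Touching down at 10 mm/s knocks with 30 N, at 20 mm/s with 60 N.
- anchor_home (a point): Home of the foot's origin if the bar stood at its rear stop: 22 mm above the anchor's origin. The bar is clamped in slotted holes, ahead of that stop along the anchor's x by s, 4 to 34 mm, not measured, new each time (no shift in y or yaw; it stays put under the forces allowed). Screws at anchor x = 31 + s and -49 + s mm.
- anchor_entry (a point): Entry if the bar stood at its rear stop: anchor x = -22 mm, 22 mm up. With the x axes parallel, the heads pass the holes with 2 mm to spare (4 mm to the slot side) when the post's origin is at anchor x = -22 + s mm; the foot then rests on the bar, 22 mm up, and slides 22 mm to +x until the necks bottom, origin at x = s.
- catch (a joint): Brass spring catch, a block 12 mm long x 24 wide in the bar at its -x end, 7 mm proud. Value: how far it is pressed down, in m: 0 up, 0.007 flush with the bar; spring 0.6 N up, 1.3 N flush. The foot presses it flush when set down over the heads; it springs up behind the foot's rear edge, locking it, only when the necks are within 1.5 mm of the slots' ends.
- hammer: Bystander: hammer 260 mm long lying loose on the bench. It lies on the bench between the anchor and the post.
- flux_tin: Bystander: grey tin, 52 mm in diameter, 50 mm tall, standing loose. Origin: centre of its underside.
- spanner: Bystander: spanner 200 mm long lying loose on the bench.
- copper_sleeve: Bystander: copper pipe sleeve, 38 mm in diameter, 50 mm tall, standing loose. Origin: centre of its underside.
- tube_offcut: Bystander: dark square-tube offcut 120 x 40 x 40 mm lying loose. Origin: centre of its underside.
- brass_scrap: Bystander: brass plate 90 x 50 x 6 mm lying loose. Origin: centre of its underside.
Not all that is in view belongs to the job. Leave any black look-alike of the post alone.

How it is judged:
On the way, in this order (a step that is already met when the one before it is completed fails the run):
1. the foot lies flat over both screw heads, on the bar, with the catch pressed down under it (z of post in the frame of anchor between 0.019 and 0.0265 m and y of post in the frame of anchor between -0.005 and 0.005 m and angle between the x axis of post and the x axis of anchor, either way round below 0.08 rad and angle between post's own z axis and vertical below 0.06 rad and x of post_hole_front in the frame of anchor above 0.025 m and x of post in the frame of anchor between -0.022 and 0.017 m and value of joint catch above 0.004 m), for 0.1 s.
2. the foot has been slid home along the bar and the catch has sprung up behind it (z of post in the frame of anchor between 0.019 and 0.0265 m and y of post in the frame of anchor between -0.005 and 0.005 m and angle between the x axis of post and the x axis of anchor, either way round below 0.08 rad and angle between post's own z axis and vertical below 0.06 rad and x of post_hole_front in the frame of anchor above 0.025 m and x of post in the frame of anchor between 0 and 0.038 m and value of joint catch below 0.002 m), for 0.2 s.
At the end, for the whole second after the job is handed in: Post at rest, foot on the bar under both heads, right way round (origin 19 to 26.5 mm up, x 0 to 38 mm and y within 5 mm in the anchor frame, aligned to 0.08 rad, tilt under 0.06 rad), catch up behind it (pressed under 2 mm); bystanders within 20 mm of their places (all of step 2 and linear speed of post below 0.01 m/s and angular speed of post below 0.1 rad/s and distance of each of hammer, flux_tin, spanner, copper_sleeve, tube_offcut, brass_scrap from where it was at the start of the episode below 0.02 m); the robot touches nothing.
It fails at once if post and anchor pressed together with more than 60 N (contact force between post and anchor above 60 N).
It fails at once if a bystander moved by more than 20 mm (distance of any of hammer, flux_tin, spanner, copper_sleeve, tube_offcut, brass_scrap from where it was at the start of the episode above 0.02 m).
It also fails if it takes over 64 s, if anything falls off the work surface, if the arm or the gripper's body presses on something with over 40 N, if the wrist force passes 120 N, or if a joint passes its speed limit or range.

### The arm

A 6-joint arm with a two-finger parallel gripper is mounted at the origin on the work surface. World frame = base frame: x ahead of the robot, y to its left, z up, the work surface at z = 0. Lengths are in m, angles in rad, forces in N, time in s.
With the tool pointing down it reaches from about 0.325 to 0.925 m from the base axis. Payload 3.1 kg.
Tool frame: the origin (TCP) lies at the very end of the fingers, on their centre line; the grasp point (between the pads) lies 19 mm behind it (manip.hold_point_z is the distance from the TCP to the grasp point, in m); z points along the fingers, y is the line along which they close (so a half turn about z gives the same grasp; the last joint's range is limited). The gripper opens to 85 mm and grips with 20 to 120 N. Pads are 22 mm wide; open, the fingers measure 114 mm over their backs; the gripper's body (76 mm by 85 mm) begins 54 mm behind the grasp point. The pads swing forward as they close: fully open they stand 13 mm farther back than shut.
Start: joints at [1.223, 0.217, 1.613, -0, 1.311, -0.112], TCP at [0.146, 0.608, 0.231] pointing down, gripper open.
Joint ranges: [-2.75, 2.75], [-0.78, 2.1], [0.31, 2.55], [-1.13, 4.27], [0.13, 2.63], [-2.58, 2.58]. Speed limits (rad/s): [2.79, 2.79, 3.14, 3.14, 3.14, 3.14].

### API

Orientations are given as a unit quaternion [w, x, y, z].
In Python, from cell import manip gives the robot as it stands. The module is installed in compiled form; this text tells all that it offers.
- The arm moves only by the shell command python3 -m jog 'ROWS' [OPENING]. ROWS is text: rows parted by semicolons, each of 4 numbers parted by spaces: the shift along the world's x, y, z in m, then the turn about the world's z in rad. A call has 1 to 5 rows; each row shifts and turns the commanded pose from where the row before left it; what a row does not reach is not made up. A row lasts 1/10 s, in which the tool goes at most 50 mm and 8.59 degrees, less where a joint would pass 70% of its speed; a pose out of reach is approached as far as the arm can. A call is refused whole if a number of a shift passes 0.05 or a number of a turn 0.15, either way. A call with a gripper value outside its range is refused whole. OPENING is the opening, from 0 (shut) to 1 (fully open), set as the call begins (- or left out, the last holds). The fingers move at their own pace and stop on an object; the grip force is fixed at half the most. Time passes only in rows, so rows that do not move let the fingers close. It gives the time, the measured TCP pose, the force, the opening and the grip force at its end, in the units of the state.
- manip.get_state(): the state, without advancing time (a new reading comes with each control period).
- manip.capture(name): name is "scene" or "top"; returns a dict with "image" (480x640x3 uint8, red, green, blue), "depth" (480x640 float32, m along the optical axis (not along the pixel's ray), 0 where there is no reading), "fx", "fy", "cx", "cy" (pixels), "k1" (the pictures are not rectified: a ray, as slopes to the right and down, at radius r is drawn at 1 + k1 r^2 times it, then the intrinsics apply), "R" (3x3) and "t" (3): a world point X has camera coordinates R X + t. Camera axes: x right, y down, z forward; pixel columns grow to the right and rows downward; lengths in m; the calibration is good to about 2 mm. A picture is of the moment at which its call begins.
- manip.job_done(): hands the job in; it is judged then, once.
The state is a dict: "time": time; "joint_positions": joint angles; "qvel": joint speeds; "joint_efforts": joint torques, N m; "tool_pos": TCP position; "eef_rot": TCP orientation; "force": force on the tool from outside, world axes, zero at the start; "torque": the same for the moment, N m; "finger_gap": finger opening in m; "grasp_force": force on a finger pad.
Only numpy, scipy, OpenCV 4.12 (cv2) and the standard library are available. Lean on these libraries where they do the work, as an engineer would, in place of code of your own. Each camera call takes 0.05 s, during which the arm holds its last target. There are 200 camera calls.

## Working session

There is one attempt and no reset: what is moved stays moved. The work goes in short steps, Python scripts to look and compute and a shell command to move; the robot and the scene stay as the last step left them, time stands still between calls to the robot, and variables do not carry over. Pictures are saved under pics/ and viewed, at most 10 in all, crops included, and the job is handed in when it is done.

```bash
mkdir -p pics; cat > h.py <<'E'
import numpy as np,cv2,pickle
from cell import manip
def cap(n,f):
    c=manip.capture(n); cv2.imwrite(f'pics/{f}.png',c['image'][:,:,::-1]); pickle.dump(c,open(f'{f}.pkl','wb')); return c
def load(f): return pickle.load(open(f'{f}.pkl','rb'))
def ray(c,u,v):
    K=np.array([[c['fx'],0,c['cx']],[0,c['fy'],c['cy']],[0,0,1.]])
    p=cv2.undistortPoints(np.array([[[u,v]]],float),K,np.array([c['k1'],0,0,0.]))[0,0]
    R=np.array(c['R']);t=np.array(c['t'])
    return -R.T@t, R.T@np.array([p[0],p[1],1])
def onz(c,u,v,z):
    o,d=ray(c,u,v); return o+d*(z-o[2])/d[2]
def dep(c,u,v):
    o,d=ray(c,u,v); return o+d*c['depth'][int(round(v)),int(round(u))]
def proj(c,X):
    p=np.array(c['R'])@np.array(X)+c['t'];x,y=p[0]/p[2],p[1]/p[2];s=1+c['k1']*(x*x+y*y)
    return c['fx']*x*s+c['cx'],c['fy']*y*s+c['cy']
E
python3 - <<'E'
from h import *
cap('top','top0');cap('scene','sc0');s=manip.get_state();print(s['tool_pos'],s['eef_rot'],s['force'],s['time'],s['finger_gap'],manip.hold_point_z)
c=load('top0');print(c['k1'],c['fx'],-np.array(c['R']).T@c['t'])
E
```

```text
[0.14570191 0.60700367 0.23006028] [-2.62953790e-04  1.17609454e-01  9.93059291e-01 -1.09161062e-03] [0.25655475 0.7983027  0.059381  ] 0.1 0.08528115373364022 0.0187
-0.011692006198436952 462.2820528155983 [ 0.45451089 -0.07801925  1.45322325]
```

View pics/top0.png

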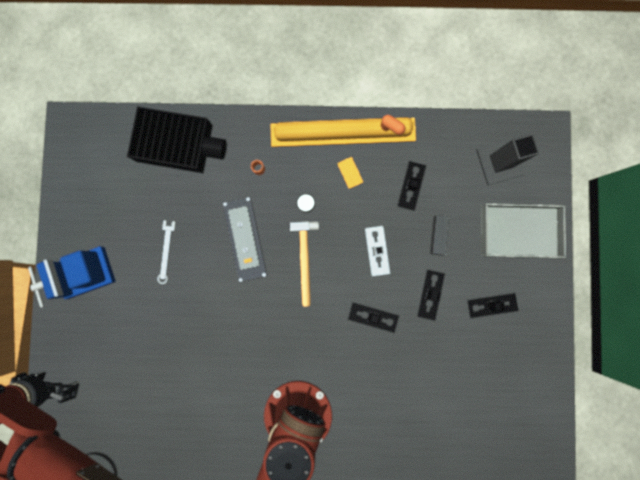

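View pics/sc0.png

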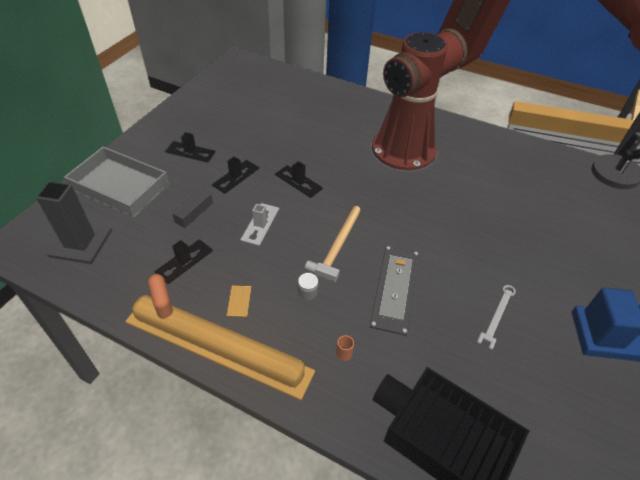

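The top view shows the anchor at about (245,240) with its brass catch at its lower end, and the bare-steel post at about (377,251). The hammer lies between them at (305,265), and the look-alikes are black. Next I'll enlarge the post and the anchor.

```bash
python3 - <<'E'
from h import *
c=load('top0');im=c['image'][:,:,::-1]
a=cv2.resize(im[190:290,215:275],None,fx=6,fy=6,interpolation=cv2.INTER_CUBIC)
b=cv2.resize(im[190:290,345:405],None,fx=6,fy=6,interpolation=cv2.INTER_CUBIC)
cv2.imwrite('pics/c1.png',np.hstack([a,b]))
s=load('sc0');im=s['image'][:,:,::-1]
a=cv2.resize(im[235:345,360:430],None,fx=5,fy=5,interpolation=cv2.INTER_CUBIC)
b=cv2.resize(im[180:290,220:300],None,fx=5,fy=5,interpolation=cv2.INTER_CUBIC)
cv2.imwrite('pics/c2.png',np.hstack([a,b]))
E
```

```text
(no output)
```

View pics/c1.png

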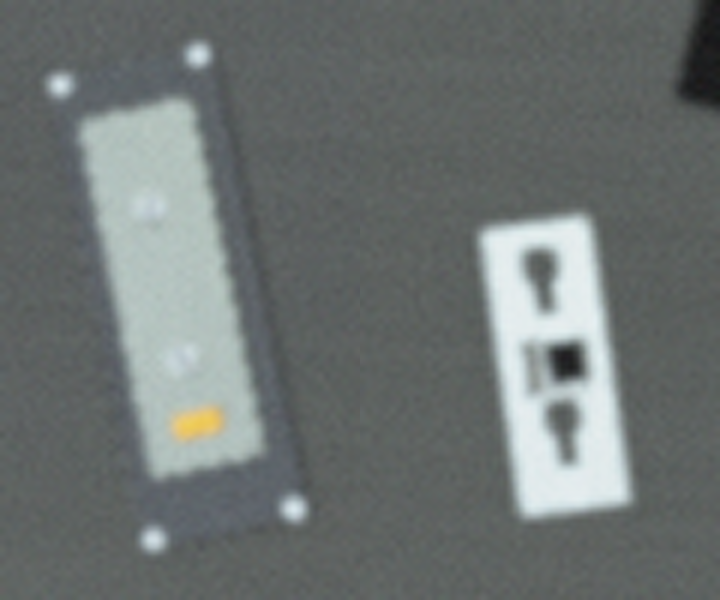

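View pics/c2.png

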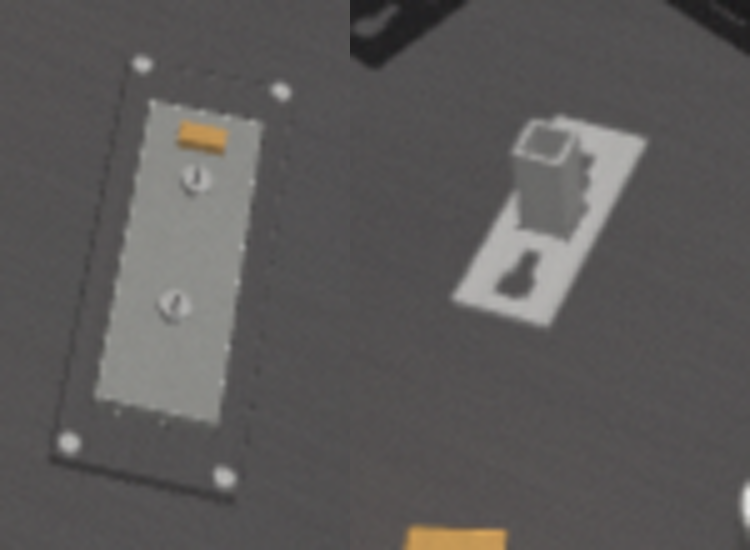

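```bash
python3 - <<'E'
from h import *
c=load('top0');s=load('sc0')
T=lambda x,y,x0=215:((x+.5)/6-.5+x0,(y+.5)/6-.5+190)
S=lambda x,y,x0=360,y0=235:((x+.5)/5-.5+x0,(y+.5)/5-.5+y0)
def rep(n,cam,pts,z):
    P=np.array([onz(cam,*p,z)[:2] for p in pts]);print(n,P.round(4).tolist(),'mean',P.mean(0).round(4));return P
def ang(a,b): d=a-b;return np.arctan2(d[1],d[0])
A=rep('screws top',c,[T(148,207),T(180,358)],.035);print(ang(A[0],A[1]),np.linalg.norm(A[0]-A[1]))
B=rep('screws sc',s,[S(175,305),S(197,180)],.035);print(ang(B[0],B[1]),np.linalg.norm(B[0]-B[1]))
b=rep('bar top',c,[T(80,122),T(188,98),T(264,456),T(153,477)],.022);print(ang(b[0]+b[1],b[2]+b[3]))
b=rep('bar sc',s,[S(95,398),S(218,423),S(263,123),S(150,100)],.022);print(ang(b[0]+b[1],b[2]+b[3]))
b=rep('bolts top',c,[T(60,85),T(198,55),T(293,510),T(153,540)],.012);print(ang(b[0]+b[1],b[2]+b[3]))
p=rep('foot top',c,[T(480,232,285),T(588,215,285),T(632,503,285),T(523,519,285)],.005);print(ang(p[0]+p[1],p[2]+p[3]))
im=c['image'][190:290,345:405].astype(int).min(2)
m=((im>150)*255).astype(np.uint8)
k=max(cv2.findContours(m,0,1)[0],key=cv2.contourArea);r=cv2.minAreaRect(k);bx=cv2.boxPoints(r)+[345,190]
p=rep('foot minrect',c,bx,.005);print(r)
p=rep('foot sc',s,[(220+(452-350)/5-.4,180+300/5-.4),(220+(548-350)/5-.4,180+327/5-.4),(220+(648-350)/5-.4,180+140/5-.4)],.005);print(ang(p[1],p[2]),'ctr',(p[0]+p[2])/2)
print('T rear edge cand holes',rep('holes',c,[T(541,265,285),T(564,418,285)],.005))
for n,u,v in [('hammerhead',303,226),('handle',306,300),('tin',306,203)]: print(n,dep(c,u,v).round(3))
E
```

```text
screws top [[0.5797, 0.1931], [0.5023, 0.1739]] mean [0.541  0.1835]
0.24310960063169193 0.0796845531181482
screws sc [[0.5812, 0.1935], [0.5045, 0.1752]] mean [0.5429 0.1843]
0.234476279424282 0.07888597197856236
bar top [[0.6245, 0.2327], [0.6383, 0.1767], [0.4532, 0.131], [0.4411, 0.1881]] mean [0.5393 0.1821]
0.24012793450220837
bar sc [[0.6405, 0.1779], [0.6255, 0.2347], [0.4427, 0.19], [0.4565, 0.1323]] mean [0.5413 0.1837]
0.2414535713407264
bolts top [[0.645, 0.2461], [0.6624, 0.174], [0.4256, 0.1165], [0.4084, 0.1888]] mean [0.5354 0.1814]
0.2377724823670691
foot top [[0.5776, -0.1961], [0.5877, -0.2524], [0.4381, -0.2772], [0.4285, -0.2208]] mean [ 0.508  -0.2366]
0.1638444698420262
foot minrect [[0.5792, -0.1946], [0.5892, -0.2532], [0.438, -0.2773], [0.4282, -0.2192]] mean [ 0.5087 -0.236 ]
((32.02497863769531, 60.569854736328125), (48.97327423095703, 18.91421890258789), 81.63410949707031)
foot sc [[0.5889, -0.2502], [0.5803, -0.1943], [0.4321, -0.2177]] mean [ 0.5338 -0.2207]
0.15676488964511964 ctr [ 0.51049593 -0.23397426]
holes [[0.561, -0.2282], [0.4814, -0.2413]] mean [ 0.5212 -0.2348]
T rear edge cand holes [[ 0.56095879 -0.22823596]
 [ 0.48135994 -0.24131435]]
hammerhead [ 0.579 -0.004  0.026]
handle [ 0.351 -0.019  0.026]
tin [ 0.647 -0.012  0.052]
```

```bash
for i in 1; do 
python3 -m jog '0.018 -0.042 0 0.02;0.018 -0.042 0 0.02;0.018 -0.042 0 0.02;0.018 -0.042 0 0.02;0.018 -0.042 0 0.02' 1 >/dev/null
python3 -m jog '0.018 -0.042 0 0.02;0.018 -0.042 0 0.02;0.018 -0.042 0 0.02;0.018 -0.042 0 0.02;0.018 -0.042 0 0.02' >/dev/null
python3 -m jog '0.018 -0.042 0 0.02;0.018 -0.042 0 0.02;0.018 -0.042 0 0.02;0.018 -0.042 0 0.02;0.018 -0.042 0 0.02' >/dev/null
python3 -m jog '0.018 -0.042 0 0.02;0.018 -0.042 0 0.02;0.018 -0.042 0 0.02;0.018 -0.042 0 0.02;0.018 -0.042 0 0.02'
python3 -m jog '0.003 -0.003 -0.02 0;0 0 -0.03 0;0 0 -0.03 0;0 0 0 0;0 0 0 0'; done
```

```text
time: 2.1
tool_pos: [0.5061, -0.234, 0.2306]
eef_rot: [-0.0, -0.082, 0.997, 0.0]
force: [0.7, 0.0, -0.5]
finger_gap: 0.0855
grasp_force: 0.0
time: 2.6
tool_pos: [0.5084, -0.2348, 0.1507]
eef_rot: [-0.001, -0.082, 0.997, 0.001]
force: [-0.5, -1.9, 0.6]
finger_gap: 0.0853
grasp_force: 0.0
```

```bash

python3 -m jog '0.0005 -0.001 -0.03 0;0 0 -0.03 0;0 0 -0.03 0;0 0 -0.02 0;0 0 -0.013 0'
python3 -m jog '0 0 0 0;0 0 0 0;0 0 0 0;0 0 0 0;0 0 0 0' 0.45 | grep -v eef
python3 -m jog '0 0 0 0;0 0 0 0;0 0 0 0;0 0 0 0;0 0 0 0' 0
python3 -m jog '0 0 0 0;0 0 0 0;0 0 0 0' 
```

```text
time: 3.1
tool_pos: [0.5104, -0.2366, 0.0288]
eef_rot: [0.001, -0.082, 0.997, -0.0]
force: [-0.3, 0.7, 0.8]
finger_gap: 0.0855
grasp_force: 0.0
time: 3.6
tool_pos: [0.5102, -0.2367, 0.0294]
force: [-0.3, 0.2, -0.6]
finger_gap: 0.0386
grasp_force: 0.0
time: 4.1
tool_pos: [0.5099, -0.2362, 0.0291]
eef_rot: [0.0, -0.082, 0.997, 0.0]
force: [-1.5, 2.0, 5.8]
finger_gap: 0.0271
grasp_force: 61.2
time: 4.4
tool_pos: [0.5099, -0.2362, 0.0291]
eef_rot: [0.0, -0.082, 0.997, 0.0]
force: [-0.9, 2.9, 5.8]
finger_gap: 0.0274
grasp_force: 61.2
```

```bash
python3 - <<'E'
from h import *
c=cap('scene','sc1')
im=c['image'][150:300,190:350,::-1]
cv2.imwrite('pics/c3.png',cv2.resize(im,None,fx=4,fy=4,interpolation=cv2.INTER_CUBIC))
E
```

```text
(no output)
```

View pics/c3.png

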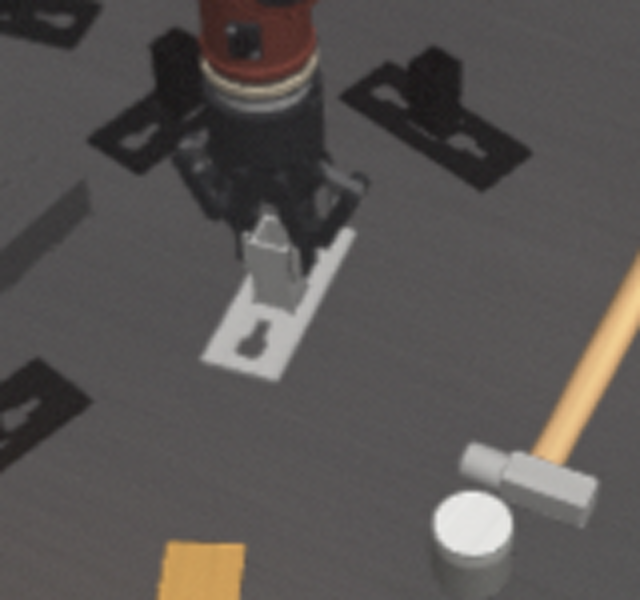

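The tube is gripped between the pads (27 mm, 61 N) and the foot hasn't shifted. The front keyhole shows at crop (252,345). Next I lift the post and carry it over.

```bash

python3 -m jog '0 0 0.005 0;0 0 0.01 0;0 0 0.02 0;0 0 0.03 0;0 0 0.025 0' | grep -v eef
python3 -m jog '0 0.01 0 0;0.001 0.02 0 0.004;0.001 0.03 0 0.008;0.002 0.035 0 0.008;0.002 0.035 0 0.008' >/dev/null
python3 -m jog '0.002 0.035 0 0.008;0.002 0.035 0 0.008;0.002 0.035 0 0.008;0.002 0.035 0 0.008;0.002 0.035 0 0.008' >/dev/null
python3 -m jog '0.002 0.035 0 0.008;0.002 0.03 0 0;0 0.02 0 0;0 0.015 0 0;0 0.01 0 0' 
python3 -m jog '0 0.006 -0.01 0;0 0 -0.015 0;0 0 -0.015 0;0 0 0 0;0 0 0 0'
```

```text
time: 4.95
tool_pos: [0.5086, -0.2359, 0.1185]
force: [0.5, -0.9, -5.8]
finger_gap: 0.0271
grasp_force: 60.0
time: 6.45
tool_pos: [0.5278, 0.1798, 0.1166]
eef_rot: [-0.002, -0.12, 0.993, -0.0]
force: [0.1, 0.1, -5.6]
finger_gap: 0.0268
grasp_force: 60.1
time: 6.95
tool_pos: [0.5284, 0.1838, 0.0767]
eef_rot: [-0.002, -0.119, 0.993, -0.0]
force: [0.7, 0.2, -5.1]
finger_gap: 0.0274
grasp_force: 59.9
```

```bash
python3 - <<'E'
from h import *
c=cap('scene','sc2');t=cap('top','top2')
a=cv2.resize(c['image'][225:345,345:445,::-1],None,fx=5,fy=5,interpolation=cv2.INTER_CUBIC)
b=cv2.resize(t['image'][190:290,215:275,::-1],None,fx=5,fy=6,interpolation=cv2.INTER_CUBIC)
cv2.imwrite('pics/c4.png',np.hstack([a,b]))
E
```

```text
(no output)
```

View pics/c4.png

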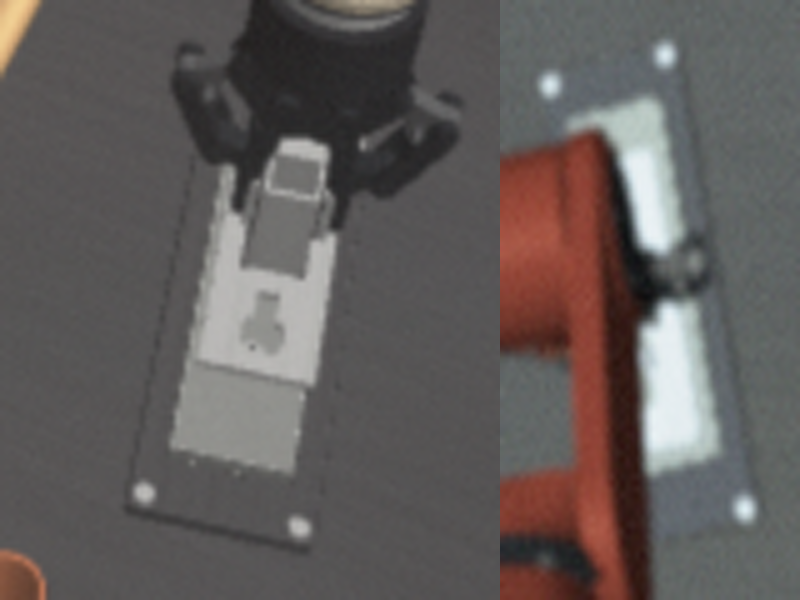

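```bash
python3 - <<'E'
from h import *
s=load('sc2');S=lambda x,y:((x+.5)/5-.5+345,(y+.5)/5-.5+225)
z=.0527
h=onz(s,*S(264,335),z);k=[onz(s,*S(*p),z) for p in [(196,362),(317,388),(337,235)]]
y=.24;X=np.array([np.cos(y),np.sin(y)]);Y=np.array([-X[1],X[0]])
f=(k[0]+k[1])[:2]/2;d=k[1]-k[0]
print('hole',h,'front edge mid',f,np.linalg.norm(d),'edge yaw',np.arctan2(-d[0],d[1]) ,'tube/post ctr from edge',f-75*X/1000,'hole->ctr',h[:2]-.053*X)
print('side yaw',np.arctan2(*(k[1]-k[2])[1::-1]))
# tube top corners
q=[onz(s,*S(*p),.0477+.065)[:2] for p in [(279,153),(327,160),(320,199),(267,191)]];print('tube ctr',np.mean(q,0))
B=np.array([[0.5812,.1935],[.5045,.1752]]).mean(0)
print('entry sc',B-.013*X, 'tool',manip.get_state()['tool_pos'],manip.get_state()['eef_rot'])
E
```

```text
hole [0.5797225  0.19736042 0.0527    ] front edge mid [0.60305436 0.20252859] 0.0576122211568997 edge yaw 0.23822056252559942 tube/post ctr from edge [0.53020401 0.18470089] hole->ctr [0.52824159 0.18476218]
side yaw 0.2522126332806799
tube ctr [0.52912692 0.18551801]
entry sc [0.53022261 0.18125987] tool [0.53002225 0.18431295 0.07852001] [ 3.45009776e-04 -1.19427521e-01  9.92842862e-01 -8.61625946e-06]
```

```bash

python3 -m jog '0.0015 -0.0037 -0.002 0;0 0 -0.002 0;0 0 -0.002 0;0 0 -0.001 0;0 0 0 0'
python3 -m jog '0 0 -0.0005 0;0 0 -0.0005 0;0 0 -0.0005 0;0 0 -0.0005 0;0 0 -0.0005 0' | egrep 'pos|force'
python3 -m jog '0 0 -0.0005 0;0 0 -0.0005 0;0 0 -0.0005 0;0 0 -0.0005 0;0 0 -0.0005 0' | egrep 'pos|force'
```

```text
time: 7.55
tool_pos: [0.5307, 0.181, 0.0711]
eef_rot: [-0.0, -0.12, 0.993, -0.0]
force: [-0.6, -0.4, -5.4]
finger_gap: 0.0272
grasp_force: 60.1
tool_pos: [0.531, 0.181, 0.0688]
force: [0.4, -0.1, -5.5]
grasp_force: 60.1
tool_pos: [0.531, 0.181, 0.0663]
force: [-1.1, 0.9, -5.1]
grasp_force: 60.1
```

```bash

python3 -m jog '0 -0.0006 -0.0004 0;0 0 -0.0004 0;0 0 -0.0004 0;0 0 -0.0004 0;0 0 -0.0004 0' | egrep 'pos|^force'
python3 -m jog '0 0 -0.0004 0;0 0 -0.0004 0;0 0 -0.0004 0;0 0 0 0;0 0 0 0' | egrep 'pos|^force'
```

```text
tool_pos: [0.531, 0.1804, 0.0643]
force: [-0.5, 0.1, -5.4]
tool_pos: [0.531, 0.1804, 0.0631]
force: [-0.1, -0.5, -6.0]
```

```bash

python3 -m jog '0 0 -0.0004 0;0 0 -0.0004 0;0 0 -0.0004 0;0 0 0 0' | egrep 'pos|^force'
```

```text
tool_pos: [0.5309, 0.1804, 0.0618]
force: [0.1, 0.5, -5.9]
```

```bash

python3 -m jog '0 0 -0.0004 0;0 0 -0.0004 0;0 0 -0.0004 0;0 0 0 0' | egrep 'pos|^force'
```

```text
tool_pos: [0.5309, 0.1804, 0.0606]
force: [0.6, -0.1, -6.4]
```

```bash

python3 -m jog '0 0 -0.0004 0;0 0 -0.0004 0;0 0 -0.0004 0;0 0 -0.0004 0;0 0 0 0' | egrep 'pos|^force'
```

```text
tool_pos: [0.5309, 0.1804, 0.059]
force: [-0.7, 0.6, -6.0]
```

```bash

python3 -m jog '0 0 -0.0004 0;0 0 -0.0004 0;0 0 -0.0004 0;0 0 -0.0004 0;0 0 0 0' | egrep 'pos|^force'
```

```text
tool_pos: [0.531, 0.1804, 0.0575]
force: [-0.1, 0.0, -5.3]
```

```bash

python3 -m jog '0 0 -0.0004 0;0 0 -0.0004 0;0 0 -0.0004 0;0 0 -0.0004 0;0 0 0 0' | egrep 'pos|^force'
```

```text
tool_pos: [0.531, 0.1804, 0.0559]
force: [0.3, -0.0, -4.3]
```

```bash

python3 -m jog '0 0 -0.0004 0;0 0 -0.0004 0;0 0 -0.0004 0;0 0 -0.0004 0;0 0 0 0' | egrep 'pos|^force'
```

```text
tool_pos: [0.531, 0.1804, 0.0543]
force: [1.2, -0.2, -4.0]
```

```bash

python3 -m jog '0 0 -0.0004 0;0 0 -0.0004 0;0 0 -0.0004 0;0 0 -0.0004 0;0 0 0 0' | egrep 'pos|^force'
```

```text
tool_pos: [0.531, 0.1805, 0.0527]
force: [-0.6, 0.4, -5.4]
```

```bash

python3 -m jog '0 0 -0.0003 0;0 0 -0.0003 0;0 0 0 0' | egrep 'pos|^force'
```

```text
tool_pos: [0.531, 0.1805, 0.0521]
force: [0.7, -0.3, -4.0]
```

```bash

python3 -m jog '0 0 -0.0003 0;0 0 -0.0003 0;0 0 0 0' | egrep 'pos|^force'
```

```text
tool_pos: [0.531, 0.1804, 0.0515]
force: [0.9, 0.7, -4.3]
```

```bash

python3 -m jog '0 0 -0.0003 0;0 0 -0.0003 0;0 0 0 0' | egrep 'pos|^force'
```

```text
tool_pos: [0.531, 0.1804, 0.0512]
force: [-1.4, 0.1, -2.8]
```

```bash

python3 -m jog '0 0 -0.0003 0;0 0 -0.0003 0;0 0 0 0' | egrep 'pos|^force'
```

```text
tool_pos: [0.531, 0.1804, 0.0511]
force: [-4.1, -0.6, 5.5]
```

```bash

python3 -m jog '0 0 0 0;0 0 0 0;0 0 0.0006 0;0 0 0.0006 0;0 0 0.0006 0' | egrep 'pos|^force'
python3 -m jog '0.0005 0.0001 0 0;0.0005 0.0001 0 0;0.0005 0.0001 0 0;0.0005 0.0002 0 0;0 0 0 0' | egrep 'pos|^force'
```

```text
tool_pos: [0.531, 0.1804, 0.0514]
force: [-0.2, -0.0, -4.0]
tool_pos: [0.533, 0.1809, 0.0519]
force: [-1.1, -0.2, -4.5]
```

```bash

python3 -m jog '0.0005 0.0001 0 0;0.0005 0.0001 0 0;0.0005 0.0001 0 0;0.0005 0.0001 0 0;0.0005 0.0002 0 0' | egrep 'pos|^force'
```

```text
tool_pos: [0.5355, 0.1815, 0.0521]
force: [-0.7, -0.3, -4.0]
```

```bash

python3 -m jog '0.0005 0.0001 0 0;0.0005 0.0001 0 0;0.0005 0.0001 0 0;0.0005 0.0001 0 0;0.0005 0.0002 0 0' | egrep 'pos|^force'
```

```text
tool_pos: [0.5381, 0.1821, 0.0521]
force: [0.3, -0.7, -4.1]
```

```bash

python3 -m jog '0.0006 0.0001 0 0;0.0006 0.0002 0 0;0.0006 0.0001 0 0;0.0006 0.0002 0 0;0.0006 0.0001 0 0' | egrep 'pos|^force'
```

```text
tool_pos: [0.541, 0.1829, 0.0521]
force: [0.2, -0.1, -4.4]
```

```bash

python3 -m jog '0.0006 0.0001 0 0;0.0006 0.0002 0 0;0.0006 0.0001 0 0;0.0006 0.0002 0 0;0.0006 0.0001 0 0' | egrep 'pos|^force'
```

```text
tool_pos: [0.5441, 0.1835, 0.0521]
force: [-0.3, -0.0, -3.6]
```

```bash

python3 -m jog '0.0006 0.0001 0 0;0.0006 0.0002 0 0;0.0006 0.0001 0 0;0.0006 0.0002 0 0;0.0006 0.0001 0 0' | egrep 'pos|^force'
```

```text
tool_pos: [0.547, 0.1842, 0.0521]
force: [-0.8, -1.0, -4.8]
```

```bash

python3 -m jog '0.0003 0.0001 0 0;0.0003 0.0001 0 0;0.0003 0.0001 0 0;0.0003 0 0 0;0 0 0 0' | egrep 'pos|^force'
```

```text
tool_pos: [0.5482, 0.1845, 0.0521]
force: [0.2, 0.3, -3.6]
```

```bash

python3 -m jog '0.0003 0.0001 0 0;0.0003 0.0001 0 0;0.0003 0.0001 0 0;0.0003 0 0 0;0 0 0 0' | egrep 'pos|^force'
```

```text
tool_pos: [0.5496, 0.1849, 0.0521]
force: [0.3, -0.1, -5.3]
```

```bash

python3 -m jog '0.0003 0.0001 0 0;0.0003 0.0001 0 0;0.0003 0.0001 0 0;0 0 0 0' | egrep 'pos|^force'
```

```text
tool_pos: [0.5503, 0.1851, 0.0521]
force: [-0.8, -0.2, -4.5]
```

```bash

python3 -m jog '0.0003 0.0001 0 0;0.0003 0.0001 0 0;0.0003 0 0 0;0 0 0 0' | egrep 'pos|^force'
```

```text
tool_pos: [0.5505, 0.1852, 0.0519]
force: [-3.0, 0.1, -3.8]
```

```bash

python3 -m jog '0.0003 0.0001 0 0;0.0003 0 0 0;0 0 0 0;0 0 0 0' | egrep 'pos|^force'
```

```text
tool_pos: [0.5507, 0.1852, 0.0517]
force: [-4.7, -0.1, -2.6]
```

```bash

python3 -m jog '0.0003 0.0001 0 0;0.0003 0 0 0;0 0 0 0;0 0 0 0' | egrep 'pos|^force'
```

```text
tool_pos: [0.5507, 0.1852, 0.0517]
force: [-7.0, -1.1, -1.4]
```

```bash
python3 -m jog '0.0003 0.0001 0 0;0 0 0 0;0 0 0 0' | egrep 'pos|^force'
python3 - <<'E'
from h import *
c=cap('scene','sc3');t=cap('top','top3')
a=cv2.resize(c['image'][225:345,345:445,::-1],None,fx=5,fy=5,interpolation=cv2.INTER_CUBIC)
b=cv2.resize(t['image'][190:290,215:275,::-1],None,fx=5,fy=6,interpolation=cv2.INTER_CUBIC)
cv2.imwrite('pics/c5.png',np.hstack([a,b]))
S=lambda x,y:((x+.5)/5-.5+345,(y+.5)/5-.5+225)
E
```

```text
tool_pos: [0.5507, 0.1852, 0.0517]
force: [-7.3, -1.2, -1.8]
```

View pics/c5.png

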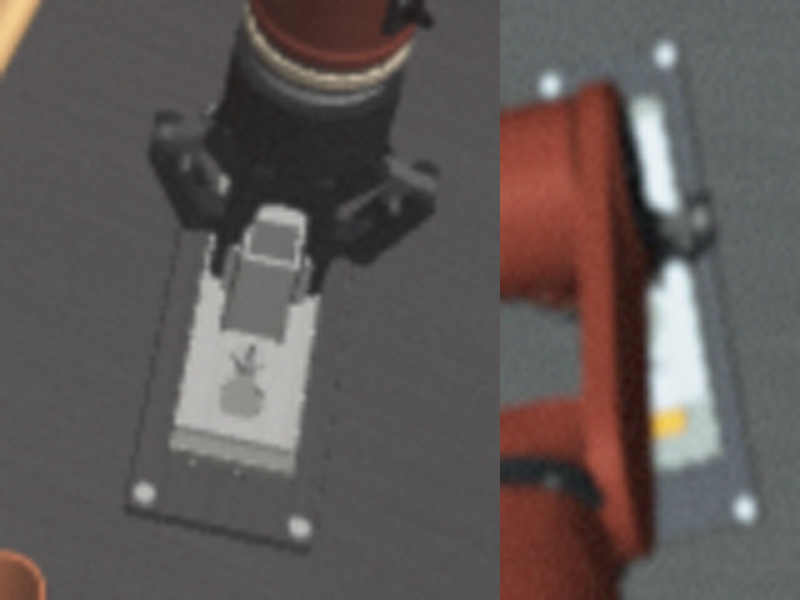

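```bash
python3 - <<'E'
from h import *
for f in ('top0','top3'):
    t=load(f)
    for v in (258,259,260,261,262,265): print(f,v,[round(float(dep(t,u,v)[2]),4) for u in (247,248,249,250)])
    im=t['image'].astype(int);m=(im[190:290,215:275,0]-im[190:290,215:275,2]>60)&(im[190:290,215:275,1]>110)
    y,x=np.nonzero(m);k=x>=31;print('yellow',len(x),(x+215)[k].min(),(x+215).max(),sorted(set((y+190)[k])),im[260,250])
s=load('sc3');S=lambda x,y:((x+.5)/5-.5+345,(y+.5)/5-.5+225)
p=[onz(s,*S(*q),.027)[:2] for q in [(175,428),(293,452)]];m=np.mean(p,0);X=np.array([.9713,.2377]);print('ctr',m-.075*X,'target',np.array([.5429,.1843])+.009*X)
E
```

```text
top0 258 [0.0241, 0.0201, 0.0244, 0.0311]
top0 259 [0.031, 0.029, 0.0227, 0.0247]
top0 260 [0.0227, 0.0286, 0.0241, 0.032]
top0 261 [0.0289, 0.0326, 0.0277, 0.0316]
top0 262 [0.0274, 0.0316, 0.0305, 0.0193]
top0 265 [0.0218, 0.0191, 0.0234, 0.0243]
yellow 32 246 251 [np.int64(258), np.int64(259), np.int64(260), np.int64(261), np.int64(262)] [233 198  97]
top3 258 [0.0233, 0.0244, 0.0273, 0.0306]
top3 259 [0.0301, 0.0267, 0.0285, 0.03]
top3 260 [0.0316, 0.0275, 0.0255, 0.0268]
top3 261 [0.032, 0.0268, 0.0268, 0.026]
top3 262 [0.0289, 1.4532, 0.0221, 0.018]
top3 265 [0.0193, 0.0212, 0.0223, 0.0215]
yellow 25 246 251 [np.int64(258), np.int64(259), np.int64(260), np.int64(261), np.int64(262)] [237 204 101]
ctr [0.55214291 0.18583438] target [0.5516417 0.1864393]
```

The bench shot shows the brass catch clear behind the foot at top-crop (668,423). Its depth reads about 28 mm, so it has sprung up. Now I lower the post the last bit and release it.

```bash

python3 -m jog '-0.0003 0 -0.0002 0;-0.0003 -0.0001 -0.0002 0;-0.0003 0 -0.0002 0;0 0 -0.0002 0;0 0 0 0' | egrep 'pos|^force'
```

```text
tool_pos: [0.5507, 0.1853, 0.0516]
force: [-6.4, -1.1, 0.4]
```

```bash

python3 -m jog '0 0 -0.0002 0;0 0 -0.0002 0;0 0 0 0' | egrep 'pos|^force'
```

```text
tool_pos: [0.5507, 0.1852, 0.0515]
force: [-7.9, -2.5, 2.6]
```

```bash

python3 -m jog '0 0 0 0;0 0 0 0;0 0 0 0;0 0 0 0;0 0 0 0' 0.5 | egrep 'pos|^force|gap|grasp'
python3 -m jog '0 0 0 0;0 0 0.005 0;0 0 0.01 0;0 0 0.02 0;0 0 0.03 0' 0.7 | egrep 'pos|^force|gap'
python3 -m jog '-0.01 0 0.04 0;-0.02 0 0.04 0;-0.04 0 0.02 0;-0.04 0 0 0;-0.04 0 0 0'| egrep 'pos|^force'
python3 -m jog '-0.01 -0.04 0 0;0 -0.04 0 0;0 -0.04 0 0;0 -0.04 0 0;0 0 0 0'| egrep 'time|pos|^force'
python3 - <<'E'
from h import *
c=cap('scene','sc4');t=cap('top','top4')
a=cv2.resize(c['image'][225:345,345:445,::-1],None,fx=5,fy=5,interpolation=cv2.INTER_CUBIC)
b=cv2.resize(t['image'][190:290,215:275,::-1],None,fx=5,fy=6,interpolation=cv2.INTER_CUBIC)
cv2.imwrite('pics/c6.png',np.hstack([a,b]))
E
```

```text
tool_pos: [0.5526, 0.1857, 0.0513]
force: [-0.1, -0.4, 0.0]
finger_gap: 0.0424
grasp_force: 0.0
tool_pos: [0.5503, 0.1852, 0.1154]
force: [-0.5, 0.3, -0.1]
finger_gap: 0.0598
tool_pos: [0.4015, 0.1857, 0.2182]
force: [-0.1, -0.2, 0.5]
time: 23.35
tool_pos: [0.3921, 0.0218, 0.2171]
force: [0.1, -0.2, -0.6]
```

View pics/c6.png

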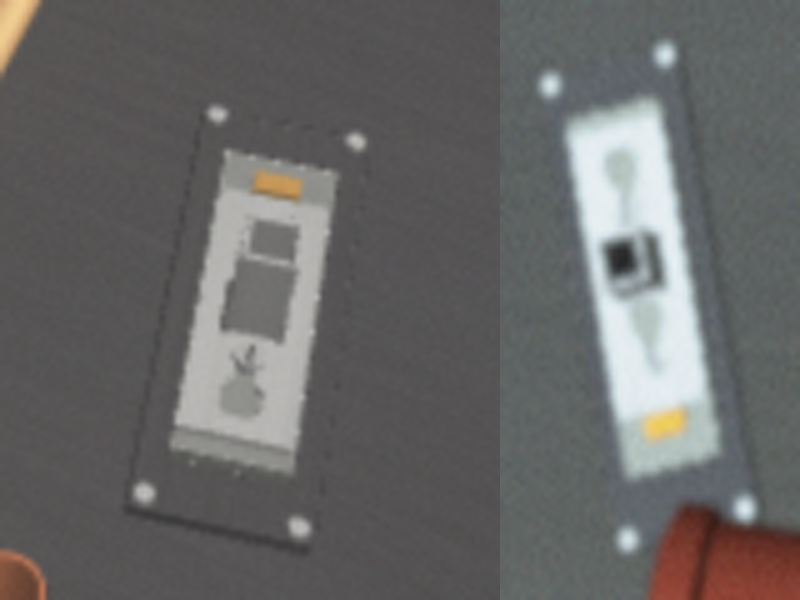

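The post is standing free on the bar. The catch is at scene-crop (278,184), right behind the foot's rear edge. I'll compare its height with the first picture, then hand in.

```bash
python3 - <<'E'
from h import *
for f in ('sc0','sc3','sc4'):
    c=load(f);im=c['image'].astype(int)[250:270,385:415];g=(im[:,:,0]-im[:,:,2]);m=g>50
    y,x=np.nonzero(m);print(f,len(x),x.mean().round(2),[int(v) for v in g[:,10:21].mean(1)])
for f in ('top0','top4'):
    d=load(f);print(f,np.median([dep(d,u,v)[2] for u in range(246,251) for v in range(259,262)]),np.median([dep(d,u,v)[2] for u in range(246,254) for v in range(264,267)]))
E
```

```text
sc0 42 14.88 [1, 2, 2, 1, 2, 1, 2, 3, 5, 24, 65, 89, 88, 74, 48, 21, 6, 3, 3, 3]
sc3 0 nan [2, 1, 1, 1, 1, 1, 1, 0, 0, 0, 0, 0, 0, 0, 0, 0, 1, 2, 2, 2]
sc4 38 14.97 [2, 1, 2, 2, 1, 1, 2, 3, 5, 24, 67, 92, 91, 71, 32, 8, 3, 3, 2, 3]
top0 0.028968193203877002 0.023557388882471164
top4 0.029198914529522835 0.02094458386251563<stdin>:4: RuntimeWarning: Mean of empty slice.
  ret = ret.dtype.type(ret / rcount)
```

The catch's top edge and its depth (29 mm) match the fully-up state in the first picture.

```bash
python3 -c "
from cell import manip
print(manip.job_done())"
```

```text
the job is handed in; nothing more can be done
None
```

The post is mounted on the anchor and the job is handed in: the foot slid in until the necks bottomed, the catch is up behind it (29 mm high, as in the first picture), wrist forces stayed under about 10 N, and the arm is clear; hand-in returned no verdict, and I took no final measurement of the bystanders.

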